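# Lay the knife by the breakfast board and bring the clip-top jar round

### The arm

A 6-joint arm with a two-finger parallel gripper is mounted at the origin on the work surface. World frame = base frame: x ahead of the robot, y to its left, z up, the work surface at z = 0. Lengths are in m, angles in degrees, forces in N, time in s.
With the tool pointing down it reaches from about 0.375 to 0.9 m from the base axis. Payload 3.1 kg.
Tool frame: the origin (TCP) lies midway between the tips of the shut fingers; the grasp point (between the pads) lies 19 mm behind it (bot.hold_point_z is the distance from the TCP to the grasp point, in m); z points along the fingers, y is the line along which they close (so a half turn about z gives the same grasp; the last joint's range is limited). The gripper opens to 87 mm and grips with 3 to 60 N. Pads are 19 mm wide; open, the fingers measure 117 mm over their backs; the gripper's body (75 mm by 190 mm) begins 51 mm behind the grasp point.
Start: joints at [-81.102, 30.224, 82.088, -0, 67.689, -10.227], TCP at [0.205, -0.59, 0.223] pointing down, gripper open.
Joint ranges: [-176.69, 176.69], [-43.24, 126.21], [12.49, 139.97], [-82, 262], [0, 151.66], [-163.58, 163.58]. Speed limits (degrees/s): [159.86, 159.86, 180, 180, 180, 180].

### API

Orientations are given as a 3x3 rotation matrix whose columns are the frame's x, y, z axes.
In Python, from rig import read_state, optics, order, bot gives the robot as it stands.
- The arm moves only by the tool drive_tool, never from a script. Its argument "steps" is a list of rows, each a list of 7 numbers: the finger opening in mm, from 0 to 87, then the shift along the tool's x, y, z normalised to -1 to 1, where 1 is 0.12 m, then the turn, a rotation vector about the tool's x, y, z normalised to -1 to 1, where 1 is 1.5 rad. In form: [[jaw, tx, ty, tz, ax, ay, az], ...]. A call has 1 to 8 rows; each row is the pose to reach, as a shift and turn from the pose commanded when the call began, along the tool's axes at that moment; what a row does not reach only later rows make up. A row lasts 1/10 s, in which the tool goes at most 50 mm and 8.59 degrees, less where a joint would pass 70% of its speed; a pose out of reach is approached as far as the arm can. A call with a number of a shift or a turn outside -1 to 1 is refused whole. A call with a gripper value outside its range is refused whole. The fingers move at their own pace and stop on an object; the grip force is fixed at half the most. Time passes only in rows, so rows that repeat a pose let the fingers close. It gives the time, the measured TCP pose, the force, the opening and the grip force at its end, in the units of the state.
- read_state(): the state, without advancing time (a new reading comes with each control period).
- optics.capture(name): name is "scene" or "top" or "wrist"; returns a dict with "color" (384x512x3 uint8, blue, green, red), "range_z" (384x512 float32, m along the optical axis (not along the pixel's ray), 0 where there is no reading), "fx", "fy", "cx", "cy" (pixels), "rvec" (rotation vector, rad) and "tvec" (3), from world to camera coordinates, as OpenCV has them. Camera axes: x right, y down, z forward; pixel columns grow to the right and rows downward; lengths in m; the calibration is good to about 2 mm. A picture is of the moment at which its call begins.
- order.hand_in(): hands the job in; it is judged then, once.
The state is a dict: "time_s": time; "joint_positions": joint angles; "qvel": joint speeds; "tau": joint torques, N m; "position": TCP position; "tcp_rot": TCP orientation; "force": force on the tool from outside, world axes, zero at the start; "moment": the same for the moment, N m; "opening": opening from 0.0 (shut) to 1.0 (fully open); "grasp_force": force on a finger pad.
Only numpy, scipy, OpenCV 4.12 (cv2) and the standard library are available. Lean on these libraries where they do the work, as an engineer would, in place of code of your own. Each camera call takes 0.05 s, during which the arm holds its last target. There are 200 camera calls.

### The job

Get my breakfast place ready: lay the table knife on the counter flush against the breakfast board's long edge on the robot's side, about midway along it, and let go of it. Then gently turn the jar carousel until the tall clip-top jar stands squarely at the front, in line with the spoon-rest tongue, and finish with the gripper holding the turntable still there (do not let go at the end), so that I can open the jar. Do not shift the butter, the bread or the mug.

Things in the scene. Friction and masses are not known exactly. Their poses are not given: they have to be found in the camera images.
- board: Pale wooden breakfast board, 150 (its x) x 240 (its y) x 16 mm high, fixed on the counter, left or right of the carousel, turned up to about 0.3 rad. Origin: centre of its underside. Its long edges run along its y; the one on the robot's side is the face at x = -75 mm. A knife flush there has its origin at x = -85 mm.
- knife: Steel table knife lying loose on the counter on the robot's side of the board. 210 mm long along its x, straight-sided, 20 mm wide all along, 60 to 130 g. Handle x = -105 to -5 mm, 14 mm high; blade x = -5 to +105 mm, 4 mm high, round tip. Balance point about x = -30 mm. Origin: underside, mid-length and mid-width. Laid down, it may point either way along the board.
- carousel: Fixed wooden foot of the carousel, a disc of 105 mm radius, 10 mm high, turned up to about 0.5 rad. Its front is its -x: there a tongue (the spoon rest), 44 mm wide, 10 mm high, sticks out to 197 mm from the centre, past the turntable's rim. Origin: on the counter, under the turning axis.
- turntable: Wooden disc, radius 125 mm, 12 to 26 mm above the counter; turns both ways about its z (origin on the axis, 12 mm up), friction 0.1 N m, mass 1 kg, no stops within a turn. Four jars are fixed on it 82 mm from the axis, a quarter turn apart: the clip-top jar on its -x, three equal short jars with screw lids (58 mm wide, tops 86 mm up). Clip-top jar in front: its yaw equals the carousel's.
- grip (a point): Centre of the upright wooden paddle to turn the turntable by, carried on a thin post on the axis: 50 mm long along the turntable's x, 18 mm thick along its y, from 157 to 197 mm above the counter (this point at 177 mm). Nothing else on it is higher than 134 mm. Axes as the turntable's.
- clip_jar (a point): Top centre of the tall clip-top jar (66 mm wide, glass lid with a wire bail), 129 mm above the counter, 82 mm from the axis.
- front_spot (a point): The fixed point where the clip-top jar's top centre is when it stands squarely at the front: 82 mm from the axis on the tongue's side, 129 mm above the counter.
- butter: Block of butter, 75 x 45 x 34 mm, 120 g, lying loose on the board (board top 16 mm above the counter). Origin: centre of its underside. Leave it alone.
- bread: Slice of bread, 75 (its x) x 115 (its y from -43 to +73 mm) x 16 mm, lying loose on the board. Origin on its underside. Leave it alone.
- mug: White mug, 80 mm wide, 92 mm high, handle at its +y, standing loose on the counter beyond the gap between board and carousel. Origin: centre of its underside. Leave it alone.
Things that resemble listed ones, but are neither listed nor needed, are in the scene too. Several things have the shape of the knife; the one meant has the colours described above.

How it is judged (in metres and radians):
On the way, in this order (a step that is already met when the one before it is completed fails the run):
1. the knife lies flush against the board's near long edge, let go (x of knife in the frame of board between -0.089 and -0.081 m and y of knife in the frame of board between -0.04 and 0.04 m and angle between the x axis of knife and the y axis of board, either way round below 0.05 rad and height (world z) of knife below 0.004 m and angle between knife's own z axis and vertical below 0.05 rad and linear speed of knife below 0.01 m/s and contact force between the fingers and knife below 0.05 N), for 0.2 s.
2. the clip-top jar stands at the front, held by the fingers (horizontal distance between clip_jar and front_spot below 0.01 m and angular speed of turntable below 0.05 rad/s and contact force between the fingers and turntable above 2 N), for 0.2 s.
At the end, for the whole second after the job is handed in: The clip-top jar's top centre is within 10 mm of the front spot, the turntable is still (under 0.05 rad/s) and the fingers hold it with more than 2 N; the knife lies flat on the counter, not touched, within 4 mm and 0.05 rad of flush with the board's near long edge and within 40 mm of its middle (all of step 1 and all of step 2); the arm keeps its last pose, push and grip.
It fails at once if the turntable is spun faster than about a turn a second (6 rad/s) (angular speed of turntable above 6 rad/s).
It fails at once if the butter is shifted by more than 15 mm (distance of butter from where it was at the start of the episode above 0.015 m).
It fails at once if the bread is shifted by more than 15 mm (distance of bread from where it was at the start of the episode above 0.015 m).
It fails at once if the mug is shifted by more than 15 mm (distance of mug from where it was at the start of the episode above 0.015 m).
It also fails if it takes over 72 s, if anything falls off the work surface, if the arm or the gripper's body presses on something with over 40 N, if the wrist force passes 120 N, or if a joint passes its speed limit or range.

## Working session

There is one attempt and no reset: what is moved stays moved. The work goes in short steps, Python scripts to look and compute and a tool call to move; the robot and the scene stay as the last step left them, time stands still between calls to the robot, and variables do not carry over. Pictures are saved under pics/ and viewed, at most 10 in all, crops included, and the job is handed in when it is done.

Besides the shell and the picture viewer there is one more tool, called after "Call:" as a command line: name --pt "numbers of a row" for each row, then --argument value for the rest. drive_tool: Moves the arm, as the interface text tells. Scaled input: -1 to 1 covers 0.12 m each way for a shift and 1.5 rad each way for a turn. Its arguments: {"type":"object","properties":{"steps":{"type":"array"}},"required":["steps"]}

```bash
mkdir -p pics && cat > h.py <<'E'
import numpy as np, cv2
from rig import read_state, optics, order, bot
def cloud(c):
    R,_=cv2.Rodrigues(np.array(c["rvec"],float)); t=np.array(c["tvec"],float).ravel()
    v,u=np.mgrid[0:384,0:512]; z=c["range_z"]
    P=np.stack([(u-c["cx"])/c["fx"]*z,(v-c["cy"])/c["fy"]*z,z],-1)
    W=(P-t)@R; W[z==0]=np.nan
    return W
E
python3 - <<'E'
from h import *
a=optics.capture("top"); b=optics.capture("scene")
np.savez("top.npz",W=cloud(a),c=a["color"]); np.savez("scene.npz",W=cloud(b),c=b["color"])
cv2.imwrite("pics/top.png",cv2.resize(a["color"],(800,600))); cv2.imwrite("pics/scene.png",cv2.resize(b["color"],(800,600)))
print(read_state()["position"],read_state()["tcp_rot"])
W=cloud(a)
for v in range(0,384,64): print([np.round(W[v,u],3).tolist() for u in range(0,512,128)])
E
```

```text
[ 0.20468338 -0.58984021  0.22167614] [[ 9.44814952e-01  3.27604359e-01 -2.99995937e-04]
 [ 3.27604319e-01 -9.44813091e-01  1.90626162e-03]
 [ 3.41059529e-04 -1.89934445e-03 -9.99998138e-01]]
[[1.706, 1.62, -0.754], [1.72, 0.891, -0.743], [1.739, 0.171, -0.74], [1.765, -0.551, -0.747]]
[[0.979, 1.039, 0.004], [0.994, 0.598, 0.0], [1.364, 0.16, -0.748], [1.389, -0.549, -0.758]]
[[0.752, 1.014, 0.002], [0.765, 0.581, -0.0], [0.777, 0.147, 0.0], [0.79, -0.286, 0.001]]
[[nan, nan, nan], [0.547, 0.566, -0.003], [0.557, 0.141, 0.016], [0.568, -0.275, 0.025]]
[[0.326, 0.962, 0.002], [0.338, 0.547, 0.007], [0.35, 0.135, -0.003], [0.362, -0.279, 0.001]]
[[0.168, 0.819, 0.194], [0.138, 0.535, -0.001], [0.151, 0.129, 0.002], [0.273, -0.081, 0.594]]
```

View pics/top.png

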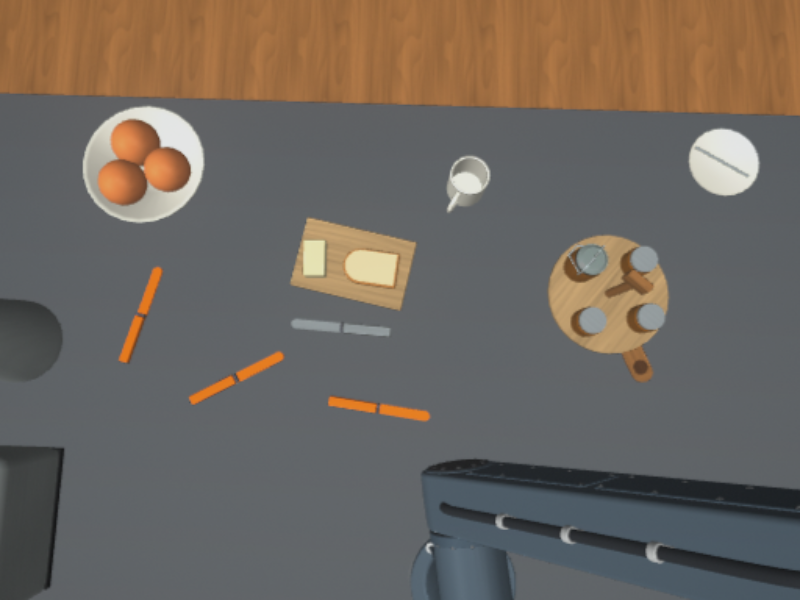

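View pics/scene.png

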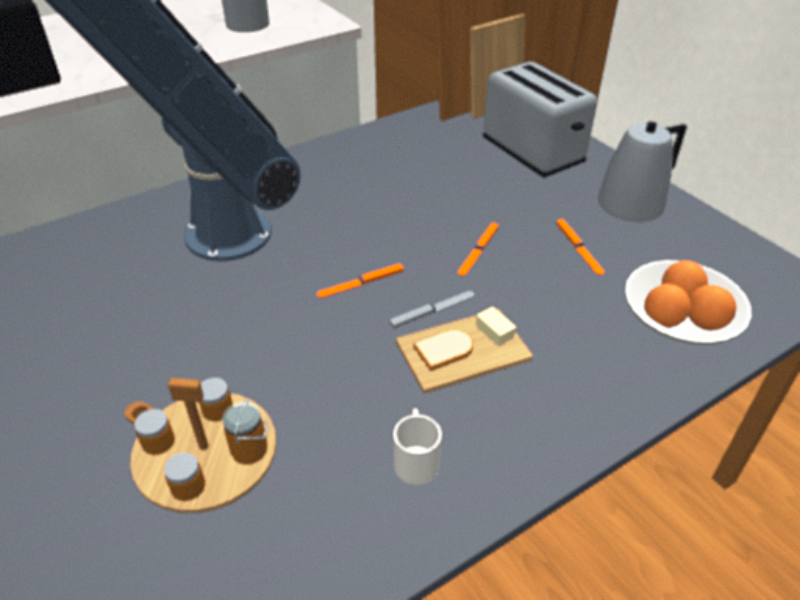

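The top view shows four knife-shaped things: orange ones at (140,315), (236,378) and (379,408), and a grey steel one at (340,327) in front of the board. Only the grey one fits "steel". The board is at (353,264) and the carousel at (608,293), with its tongue towards (640,370) and the clip jar at (590,260) at the back left. I'll confirm with a crop and measure.

```bash
cat >> h.py <<'E'
def plane(c,uv,h):
    R,_=cv2.Rodrigues(np.array(c["rvec"],float)); t=np.array(c["tvec"],float).ravel()
    uv=np.asarray(uv,float); d=np.stack([(uv[...,0]-c["cx"])/c["fx"],(uv[...,1]-c["cy"])/c["fy"],np.ones(uv.shape[:-1])],-1)@R
    o=-R.T@t; s=(h-o[2])/d[...,2]
    return o+d*s[...,None]
def rect(P):
    (c,(w,h),a)=cv2.minAreaRect((P[:,:2]*1000).astype(np.float32)); return np.round(c,1),round(w,1),round(h,1),round(a,2)
E
python3 - <<'E'
from h import *
c=optics.capture("top"); W=cloud(c); I=c["color"]; hsv=cv2.cvtColor(I,cv2.COLOR_BGR2HSV).astype(int)
cv2.imwrite("pics/crop.png",np.hstack([cv2.resize(I[130:225,180:280],(400,380),interpolation=2),cv2.resize(I[145:250,345:435],(326,380),interpolation=2)]))
v,u=np.mgrid[0:384,0:512]
def pts(m,h,big=True):
    m=m.astype(np.uint8); n,l,s,_=cv2.connectedComponentsWithStats(m)
    k=1+np.argmax(s[1:,4]); m=l==k
    return plane(c,np.stack([u[m],v[m]],-1),h), m
box=lambda x0,x1,y0,y1:(u>=x0)&(u<x1)&(v>=y0)&(v<y1)
# board: saturated
P,m=pts(box(180,272,135,202)&(hsv[...,1]>60),0.016); print("board",rect(P),m.sum())
P,m=pts(box(180,258,201,218)&(hsv[...,2]>115),0.006); print("knife",rect(P),m.sum(), np.median(I[m],0))
# widths / height along knife
ctr=P[:,:2].mean(0); U,S,Vt=np.linalg.svd(P[:,:2]-ctr,full_matrices=False); d=Vt[0]; d=d*np.sign(d[1])
s=(P[:,:2]-ctr)@d; print("kaxis",ctr,d)
for a in np.arange(-.11,.11,.02):
    k=(s>=a)&(s<a+.02); print(round(a,2),np.round(np.nanmean(W[m][k][:,2]),4),hsv[m][k].mean(0).round(),k.sum())
P,m=pts(box(345,435,145,232)&(hsv[...,1]>60)&(hsv[...,2]>100),0.026)
(e,ax,an)=cv2.minAreaRect((P[:,:2]*1000).astype(np.float32)); print("disc",e,ax)
# tall points
k=box(345,435,145,250)
for lo,hi,n in((.145,.22,"grip"),(.105,.145,"clip"),(.07,.1,"lids")):
    q=k&(W[...,2]>lo)&(W[...,2]<hi); 
    nn,l,st,ce=cv2.connectedComponentsWithStats(q.astype(np.uint8))
    for i in range(1,nn):
        if st[i,4]>8: print(n,st[i,4],ce[i].round(1),W[l==i].mean(0).round(4), rect(W[l==i]))
q=box(395,430,222,250)&(hsv[...,1]>60); P=plane(c,np.stack([u[q],v[q]],-1),.01); print("tongue",rect(P),q.sum(),P.mean(0))
E
```

```text
board (array([633.4, 242.6]), 240.1, 150.7, 78.36) 2996
knife (array([501. , 317.8]), 103.7, 22.6, 86.47) 215 [156. 154. 147.]
kaxis [0.50092951 0.31686978] [0.05894    0.99826153]
-0.11 nan [nan nan nan] 0
-0.09 nan [nan nan nan] 0
-0.07 0.0119 [106.  17. 127.] 3
-0.05 0.0045 [ 97.  15. 148.] 43
-0.03 0.0034 [ 96.  15. 151.] 41
-0.01 0.0042 [ 96.  16. 150.] 42
0.01 0.0037 [ 96.  15. 150.] 42
0.03 0.0043 [ 97.  16. 149.] 40
0.05 0.0054 [100.  16. 127.] 4
0.07 nan [nan nan nan] 0
0.09 nan [nan nan nan] 0
disc (583.5263671875, -289.7275695800781) (248.5384979248047, 248.58404541015625)
grip 196 [407.3 180.3] [ 0.5814 -0.2871  0.1866] (array([ 583.1, -289.4]), 49.3, 19.0, 52.61)
clip 351 [378.1 165.8] [ 0.6335 -0.2245  0.1253] (array([ 634.7, -226.3]), 58.5, 60.3, 87.09)
clip 30 [398.6 183.7] [ 0.5806 -0.2849  0.1256] (array([ 580.6, -285.4]), 16.4, 6.2, 27.39)
lids 99 [368.5 169.3] [ 0.6291 -0.2065  0.0883] (array([ 632.4, -212. ]), 71.1, 35.7, 24.32)
lids 258 [411.  165.9] [ 0.6445 -0.3405  0.0841] (array([ 645.8, -342.5]), 52.4, 52.2, 56.52)
lids 21 [393.3 185.5] [ 0.5812 -0.2839  0.0841] (array([ 581.3, -284.4]), 17.2, 7.5, 15.74)
lids 271 [415.1 202.6] [ 0.5298 -0.3503  0.0837] (array([ 529.9, -352.2]), 51.6, 53.0, 79.38)
lids 267 [378. 205.] [ 0.5192 -0.2357  0.0842] (array([ 519.7, -237. ]), 52.1, 53.2, 54.62)
tongue (array([ 444.5, -352.9]), 88.3, 48.9, 30.6) 331 [ 0.44165974 -0.35272402  0.01      ]<stdin>:17: RuntimeWarning: Mean of empty slice
<stdin>:17: RuntimeWarning: Mean of empty slice.
  ret = um.true_divide(
```

View pics/crop.png

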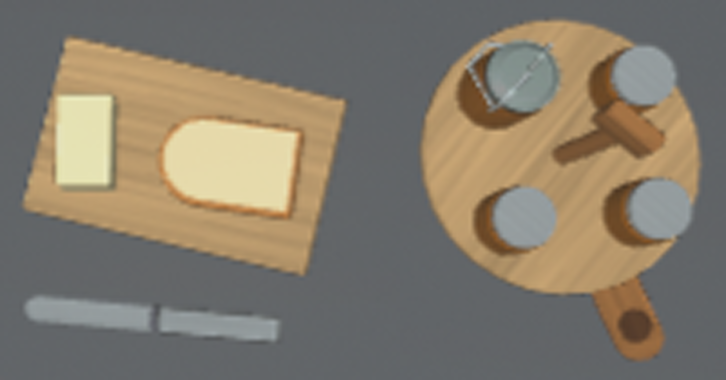

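The crop confirms it: the grey knife (left, blade tip at the +y end, handle at the -y end) is the steel one. The three orange ones differ in colour. The right half shows the clip jar with its bail at the upper left and the tongue at the lower right.

Plan: push the knife flush with open fingers spread along the handle, then grip the paddle and turn it about +153°.

Call:
drive_tool --pt "60 0.4 -0.4 -0.1 0 0 0" --pt "60 0.8 -0.8 -0.2 0 0 0" --pt "60 1 -1 -0.25 0 0 0" --pt "60 1 -1 -0.25 0 0 0"

```text
time_s: 0.55
position: [0.2798, -0.4333, 0.2527]
tcp_rot: [[0.944, 0.33, -0.0], [0.33, -0.944, 0.003], [0.001, -0.003, -1.0]]
force: [-0.2, -0.3, -0.9]
opening: 0.737
grasp_force: 0.0
```

Call:
drive_tool --pt "60 0.4 -0.4 0 0 0 0" --pt "60 0.8 -0.8 0 0 0 0" --pt "60 1 -1 0 0 0 0" --pt "60 1 -1 0 0 0 0"

```text
time_s: 0.95
position: [0.3532, -0.2805, 0.2523]
tcp_rot: [[0.944, 0.33, -0.001], [0.33, -0.944, 0.003], [0.0, -0.003, -1.0]]
force: [-0.4, 0.2, 0.9]
opening: 0.69
grasp_force: 0.0
```

Call:
drive_tool --pt "60 0.4 -0.4 0 0 0 0" --pt "60 0.8 -0.8 0 0 0 0" --pt "60 1 -1 0 0 0 0" --pt "60 1 -1 0 0 0 0"

```text
time_s: 1.35
position: [0.4274, -0.1286, 0.2524]
tcp_rot: [[0.944, 0.331, -0.0], [0.331, -0.944, 0.002], [0.0, -0.002, -1.0]]
force: [-0.5, -0.4, 0.4]
opening: 0.69
grasp_force: 0.0
```

Call:
drive_tool --pt "60 0.2 -0.4 0 0 0 0" --pt "60 0.4 -0.8 0 0 0 0.1" --pt "60 0.4 -1 0 0 0 0.2" --pt "60 0.4 -1 0 0 0 0.3" --pt "60 0.4 -1 0 0 0 0.357" --pt "60 0.4 -1 0 0 0 0.357"

```text
time_s: 1.95
position: [0.4328, -0.0027, 0.2525]
tcp_rot: [[0.98, -0.199, -0.0], [-0.199, -0.98, 0.0], [-0.0, 0.0, -1.0]]
force: [0.7, 0.4, -1.3]
opening: 0.69
grasp_force: 0.0
```

```bash
cat >> h.py <<'E'
from scipy.spatial.transform import Rotation as Ro
def go(x,y,z,yaw):
    s=read_state(); R=np.array(s["tcp_rot"]); c,n=np.cos(np.radians(yaw)),np.sin(np.radians(yaw))
    T=np.array([[c,n,0],[n,-c,0],[0,0,-1]])
    print("go",np.round(R.T@(np.array([x,y,z])-s["position"])/.12,3),np.round(Ro.from_matrix(R.T@T).as_rotvec()/1.5,3))
E
cat > m.py <<'E'
from h import *
c=optics.capture("top"); I=c["color"]; W=cloud(c); hsv=cv2.cvtColor(I,cv2.COLOR_BGR2HSV).astype(int)
v,u=np.mgrid[0:384,0:512]
box=lambda x0,x1,y0,y1:(u>=x0)&(u<x1)&(v>=y0)&(v<y1)
def fit(q,h):
    n,l,st,_=cv2.connectedComponentsWithStats(q.astype(np.uint8))
    return [(rect(plane(c,np.stack([u[l==i],v[l==i]],-1),h)),st[i,4]) for i in range(1,n) if st[i,4]>60]
B=np.array([.6334,.2426]); bx=np.array([.9794,-.2018]); by=np.array([.2018,.9794])
E
python3 - <<'E'
from m import *
print("board",fit(box(180,272,135,202)&(hsv[...,1]>60),.016))
print("blade",fit(box(180,217,200,218)&(hsv[...,2]>120),.004)); print("handle",fit(box(217,258,200,218)&(hsv[...,2]>120),.014))
o=np.array([.5835,-.2897]); P=plane(c,np.stack([u,v],-1),.01)[...,:2]; r=np.linalg.norm(P-o,axis=-1)
q=(r>.14)&(r<.25)&(hsv[...,1]>60)&box(340,460,200,260)
d=P[q]-o; print("tongue",q.sum(),r[q].max(),np.degrees(np.arctan2(*d.mean(0)[::-1])))
go(.452,.229,.06,-11.64)
E
```

```text
board [((array([633.3, 242.7]), 240.0, 150.6, 78.3), np.int32(2996))]
blade [((array([501. , 319.5]), 100.2, 21.4, 86.71), np.int32(200))]
handle [((array([493.4, 209.3]), 95.9, 18.3, 86.48), np.int32(168))]
tongue 355 0.24759093561296655 -179.99778630006088
go [-0.225 -1.927  1.604] [0.    0.    0.003]
```

Call:
drive_tool --pt "60 -0.1 -0.4 0 0 0 0" --pt "60 -0.2 -0.8 0 0 0 0" --pt "60 -0.2 -1 0.3 0 0 0" --pt "60 -0.2 -1 0.6 0 0 0" --pt "60 -0.2 -1 0.6 0 0 0"

```text
time_s: 2.5
position: [0.4301, 0.1193, 0.1772]
tcp_rot: [[0.98, -0.197, -0.01], [-0.197, -0.98, -0.0], [-0.01, 0.002, -1.0]]
force: [-0.5, -1.0, 0.7]
opening: 0.688
grasp_force: 0.0
```

Call:
drive_tool --pt "60 0 -0.4 0 0 0 0" --pt "60 0 -0.8 0.2 0 0 0" --pt "60 0 -0.93 0.6 0 0 0" --pt "60 0 -0.93 1.0 0 0 0" --pt "60 0 -0.93 1.0 0 0 0" --pt "60 0 -0.93 1.0 0 0 0"

```text
time_s: 3.1
position: [0.456, 0.2277, 0.0609]
tcp_rot: [[0.98, -0.201, -0.002], [-0.201, -0.98, -0.001], [-0.002, 0.001, -1.0]]
force: [0.2, 0.3, 0.6]
opening: 0.69
grasp_force: 0.0
```

```bash
python3 - <<'E'
from h import *
go(.452,.229,.007,-11.67)
c=optics.capture("wrist"); cv2.imwrite("pics/w1.png",c["color"])
E
```

```text
go [-0.034 -0.005  0.449] [0.001 0.001 0.001]
```

View pics/w1.png

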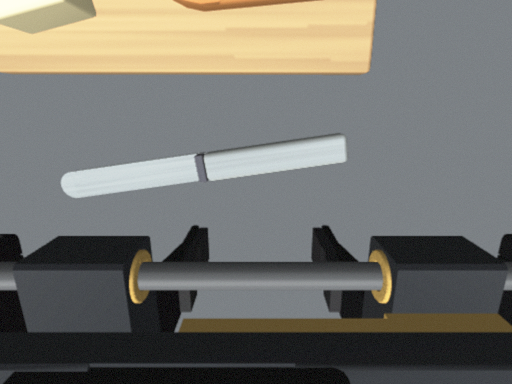

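The wrist view shows the knife (tip at (75,185), handle end at (345,148)), the board edge at row 70, and the open fingers behind the handle at columns 200 and 325. Next I lower the fingers and push.

Call:
drive_tool --pt "60 -0.03 0.04 0.2 0 0 0" --pt "60 -0.03 0.04 0.44 0 0 0" --pt "60 -0.03 0.04 0.44 0 0 0"

```text
time_s: 3.45
position: [0.4524, 0.2238, 0.0094]
tcp_rot: [[0.979, -0.202, 0.002], [-0.202, -0.979, 0.0], [0.002, -0.001, -1.0]]
force: [-0.8, 0.7, -0.3]
opening: 0.689
grasp_force: 0.0
```

Call:
drive_tool --pt "60 0.05 0 0 0 0 0" --pt "60 0.1 0 0 0 0 0" --pt "60 0.15 0 0 0 0 0" --pt "60 0.2 0 0 0 0 0" --pt "60 0.25 0 0 0 0 0" --pt "60 0.3 0 0 0 0 0" --pt "60 0.35 0 0 0 0 0" --pt "60 0.35 0 0 0 0 0"

```text
time_s: 4.25
position: [0.4942, 0.2159, 0.0077]
tcp_rot: [[0.98, -0.201, 0.002], [-0.201, -0.98, 0.0], [0.002, -0.001, -1.0]]
force: [-0.5, -0.9, -0.1]
opening: 0.689
grasp_force: 0.0
```

```bash
python3 - <<'E'
from m import *
s=read_state(); p=np.array(s["position"][:2])-B; print("tcp board frame",p@bx,p@by,s["position"][2],s["force"])
c=optics.capture("wrist"); cv2.imwrite("pics/w2.png",c["color"])
E
```

```text
tcp board frame -0.13147851050798515 -0.05430346218740777 0.007629134407085722 [ 0.26355383  0.59654105 -0.62301251]
```

View pics/w2.png

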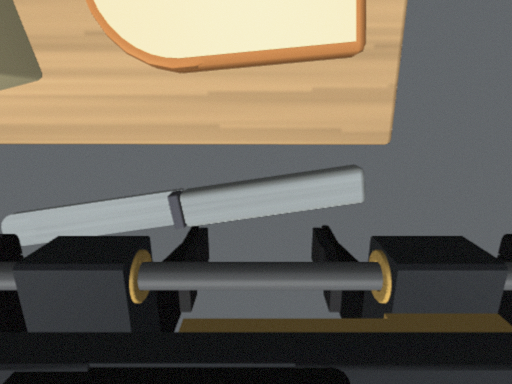

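The left finger has just about reached the knife at (190,215), near the bolster. The board edge is at row 143. I'll keep pushing.

Call:
drive_tool --pt "60 0.03 0 0 0 0 0" --pt "60 0.06 0 0 0 0 0" --pt "60 0.09 0 0 0 0 0" --pt "60 0.12 0 0 0 0 0" --pt "60 0.14 0 0 0 0 0" --pt "60 0.16 0 0 0 0 0" --pt "60 0.16 0 0 0 0 0"

```text
time_s: 5.05
position: [0.512, 0.2121, 0.0078]
tcp_rot: [[0.98, -0.201, 0.001], [-0.201, -0.98, 0.0], [0.001, -0.0, -1.0]]
force: [0.5, -0.0, 0.5]
opening: 0.688
grasp_force: 0.0
```

Call:
drive_tool --pt "60 0.01 0 0 0 0 0" --pt "60 0.02 0 0 0 0 0" --pt "60 0.03 0 0 0 0 0" --pt "60 0.03 0 0 0 0 0" --pt "60 0.03 0 0 0 0 0"

```text
time_s: 5.55
position: [0.515, 0.2115, 0.0078]
tcp_rot: [[0.98, -0.2, 0.0], [-0.2, -0.98, 0.0], [0.0, -0.0, -1.0]]
force: [-0.3, -0.3, -0.1]
opening: 0.69
grasp_force: 0.3
```

```bash
python3 - <<'E'
from m import *
s=read_state(); p=np.array(s["position"][:2])-B; print("tcp board frame",p@bx,p@by,s["position"][2],s["force"])
c=optics.capture("wrist"); cv2.imwrite("pics/w3.png",c["color"])
E
```

```text
tcp board frame -0.10968644677186672 -0.054372090097664 0.007788676160046831 [-0.33567093  0.99240086 -0.12270033]
```

View pics/w3.png

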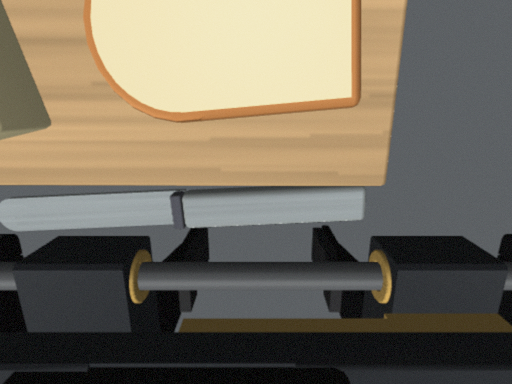

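The knife is almost parallel to the board edge (row 183), with its handle end at (362,205) nearly touching. I'll press on in small steps.

Call:
drive_tool --pt "60 0.01 0 0 0 0 0" --pt "60 0.02 0 0 0 0 0" --pt "60 0.03 0 0 0 0 0" --pt "60 0.035 0 0 0 0 0" --pt "60 0.04 0 0 0 0 0" --pt "60 0.04 0 0 0 0 0"

```text
time_s: 6.25
position: [0.5195, 0.2105, 0.0077]
tcp_rot: [[0.98, -0.2, -0.0], [-0.2, -0.98, 0.0], [-0.0, -0.0, -1.0]]
force: [-1.4, 1.1, 0.9]
opening: 0.69
grasp_force: 0.8
```

Call:
drive_tool --pt "60 0.008 0 0 0 0 0" --pt "60 0.016 0 0 0 0 0" --pt "60 0.016 0 0 0 0 0"

```text
time_s: 6.55
position: [0.5197, 0.2104, 0.0077]
tcp_rot: [[0.98, -0.201, -0.004], [-0.201, -0.98, 0.0], [-0.004, 0.001, -1.0]]
force: [-4.3, 2.3, 3.2]
opening: 0.692
grasp_force: 2.5
```

Call:
drive_tool --pt "60 0.008 0 0 0 0 0" --pt "60 0.016 0 0 0 0 0" --pt "60 0.016 0 0 0 0 0"

```text
time_s: 6.85
position: [0.5197, 0.2103, 0.0076]
tcp_rot: [[0.98, -0.201, -0.007], [-0.201, -0.98, 0.0], [-0.007, 0.001, -1.0]]
force: [-7.3, 4.1, 5.9]
opening: 0.684
grasp_force: 4.0
```

Call:
drive_tool --pt "60 -0.04 0 0 0 0 0" --pt "60 -0.15 0 0 0 0 0" --pt "60 -0.25 0 0 0 0 0" --pt "60 -0.3 0 -0.3 0 0 0" --pt "60 -0.3 0 -0.6 0 0 0" --pt "60 -0.3 0 -0.9 0 0 0" --pt "60 -0.3 0 -0.9 0 0 0"

```text
time_s: 7.55
position: [0.4908, 0.2178, 0.12]
tcp_rot: [[0.98, -0.2, 0.01], [-0.2, -0.98, 0.002], [0.009, -0.004, -1.0]]
force: [1.5, -0.1, 0.5]
opening: 0.688
grasp_force: 0.0
```

```bash
python3 - <<'E'
from h import *
c=optics.capture("wrist"); I=c["color"]; cv2.imwrite("pics/w4.png",I)
hsv=cv2.cvtColor(I,cv2.COLOR_BGR2HSV)
print(rect(plane(c,np.argwhere((hsv[:220,:,1]>60))[:,::-1],.016)))
E
```

```text
(array([607.4, 247.5]), 238.4, 95.3, 78.43)
```

View pics/w4.png

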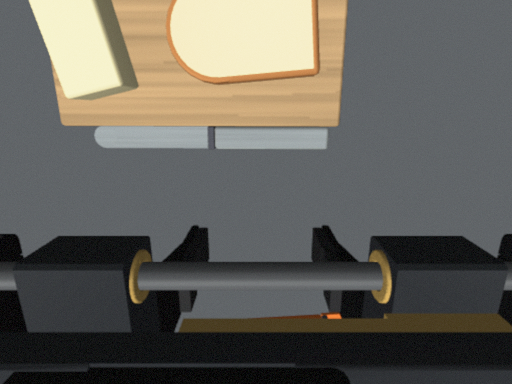

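The knife lies flush: the blade and handle run along the board edge at row 125, and knife mid (211) is close to board mid (203). The butter and bread haven't moved. Now the carousel.

Call:
drive_tool --pt "60 0 0 -0.4 0 0 0" --pt "60 0 0.2 -0.8 0 0 0" --pt "60 0.1 0.6 -1 0 0 0" --pt "60 0.3 1 -1 0 0 0" --pt "60 0.3 1 -1 0 0 0"

```text
time_s: 8.1
position: [0.5003, 0.0883, 0.2357]
tcp_rot: [[0.979, -0.204, 0.002], [-0.204, -0.979, -0.002], [0.002, 0.002, -1.0]]
force: [-0.2, 1.0, 0.7]
opening: 0.689
grasp_force: 0.0
```

Call:
drive_tool --pt "60 0.2 0.4 -0.1 0 0 -0.09" --pt "60 0.3 0.8 -0.2 0 0 -0.18" --pt "60 0.4 1 -0.2 0 0 -0.27" --pt "60 0.4 1 -0.2 0 0 -0.36" --pt "60 0.4 1 -0.2 0 0 -0.45" --pt "60 0.4 1 -0.2 0 0 -0.54" --pt "60 0.4 1 -0.2 0 0 -0.63" --pt "60 0.4 1 -0.2 0 0 -0.72"

```text
time_s: 8.9
position: [0.5211, -0.0342, 0.2576]
tcp_rot: [[0.634, 0.773, -0.004], [0.773, -0.634, 0.001], [-0.001, -0.004, -1.0]]
force: [-0.4, -0.5, -0.3]
opening: 0.69
grasp_force: 0.0
```

```bash
python3 - <<'E'
from m import *
go(.583,-.2895,.25,50.2)
o=np.array([.5835,-.2897]); P=plane(c,np.stack([u,v],-1),.01)[...,:2]; r=np.linalg.norm(P-o,axis=-1)
q=(r>.145)&(r<.2)&(hsv[...,1]>60)&(hsv[...,1]<250)&box(390,440,220,250)
d=P[q]-o; a=np.degrees(np.arctan2(d[:,1],d[:,0]))%360
for lo in np.arange(.145,.195,.01):
    k=(r[q]>=lo)&(r[q]<lo+.01); print(round(lo,3),k.sum(),a[k].min(),a[k].max(),a[k].mean())
cv2.imwrite("pics/t2.png",cv2.resize(I[140:255,340:450],(660,600)*1) if False else cv2.resize(I[100:270,230:460],(800,591)))
E
```

```text
go [-1.324  1.744  0.058] [-0.003  0.001  0.008]
0.145 44 195.5005337167261 213.23353716953912 204.4990655587693
0.155 46 195.97511683075086 212.89560552185253 204.40544016749556
0.165 45 196.80542978263702 211.9636411838853 204.3291210121701
0.175 43 197.17060980131473 211.47792779492784 204.4580280162568
0.185 33 199.08746226449463 210.39637245808493 204.74438918767686
0.195 3 203.26297786867957 205.41415952627585 204.27056387005985
```

View pics/t2.png

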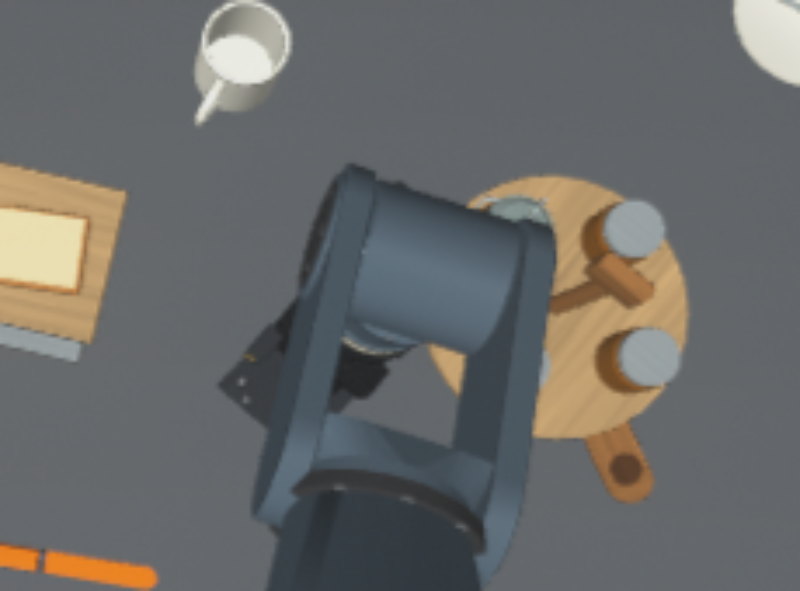

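The picture shows the carousel unchanged, with the tongue hole at (625,468). The front direction is 204.4° and the jar is at about 50.2°, so the turn needed is +154.2°. Next I move over the paddle and look before closing.

Call:
drive_tool --pt "60 -0.3 0.3 0 0 0 0" --pt "60 -0.55 0.6 0 0 0 0" --pt "60 -0.65 0.87 0 0 0 0" --pt "60 -0.65 0.87 0 0 0 0"

```text
time_s: 9.35
position: [0.5545, -0.1656, 0.2581]
tcp_rot: [[0.643, 0.766, 0.001], [0.766, -0.643, -0.001], [-0.001, 0.001, -1.0]]
force: [-0.3, 0.1, -0.5]
opening: 0.69
grasp_force: 0.0
```

Call:
drive_tool --pt "60 -0.3 0.3 0 0 0 0" --pt "60 -0.55 0.6 0 0 0 0.008" --pt "60 -0.67 0.87 0 0 0 0.008" --pt "60 -0.67 0.87 0 0 0 0.008" --pt "60 -0.67 0.87 0 0 0 0.008"

```text
time_s: 9.85
position: [0.5811, -0.289, 0.2577]
tcp_rot: [[0.649, 0.761, -0.003], [0.761, -0.649, 0.003], [0.0, -0.004, -1.0]]
force: [0.7, -0.0, -0.2]
opening: 0.688
grasp_force: 0.0
```

```bash
python3 - <<'E'
from h import *
go(.583,-.2895,.159,50.2); print(read_state()["joint_positions"])
c=optics.capture("wrist"); W=cloud(c); q=(W[...,2]>.18)&(W[...,2]<.21)&(np.hypot(W[...,0]-.583,W[...,1]+.29)<.05); print(q.sum(), rect(W[q]) if q.sum()>9 else 0)
E
```

```text
go [0.007 0.019 0.823] [-0.003 -0.    -0.008]
[-3.63160417e+01  3.02709719e+01  7.59267796e+01  4.34721351e-02
  7.40566901e+01  4.13566732e+00]
1438 (array([ 584.3, -291.4]), 48.7, 17.9, 50.31)
```

Call:
drive_tool --pt "60 0.01 0.02 0.2 0 0 -0.008" --pt "60 0.01 0.02 0.5 0 0 -0.008" --pt "60 0.01 0.02 0.82 0 0 -0.008" --pt "60 0.01 0.02 0.82 0 0 -0.008"

```text
time_s: 10.3
position: [0.5802, -0.2858, 0.1557]
tcp_rot: [[0.637, 0.77, -0.012], [0.771, -0.637, 0.009], [-0.001, -0.015, -1.0]]
force: [-1.1, 0.1, -0.5]
opening: 0.688
grasp_force: 0.0
```

Call:
drive_tool --pt "10 0 0 0 0 0 0" --pt "10 0 0 0 0 0 0" --pt "10 0 0 0 0 0 0" --pt "10 0 0 0 0 0 0" --pt "10 0 0 0 0 0 0" --pt "10 0 0 0 0 0 0" --pt "10 0 0 0 0 0 0" --pt "10 0 0 0 0 0 0"

```text
time_s: 11.1
position: [0.5852, -0.2915, 0.162]
tcp_rot: [[0.639, 0.77, 0.002], [0.77, -0.639, -0.001], [0.0, 0.002, -1.0]]
force: [1.5, -1.1, 2.1]
opening: 0.205
grasp_force: 30.0
```

The paddle is gripped. Now the gentle turn, about 154° in stages.

Call:
drive_tool --pt "10 0 0 0 0 0 -0.02" --pt "10 0 0 0 0 0 -0.06" --pt "10 0 0 0 0 0 -0.11" --pt "10 0 0 0 0 0 -0.17" --pt "10 0 0 0 0 0 -0.23" --pt "10 0 0 0 0 0 -0.29" --pt "10 0 0 0 0 0 -0.34" --pt "10 0 0 0 0 0 -0.36"

```text
time_s: 11.9
position: [0.5844, -0.2912, 0.1619]
tcp_rot: [[0.149, 0.989, 0.0], [0.989, -0.149, -0.0], [-0.0, 0.0, -1.0]]
force: [-0.4, -0.5, 4.0]
opening: 0.204
grasp_force: 30.0
```

```bash
python3 - <<'E'
from h import *
s=read_state();print(s["joint_positions"][5],s["moment"]);go(.584,-.2905,.16,-155.6)
E
```

```text
-27.672339354010717 [-0.0946672  -0.06314529 -0.11468731]
go [ 0.005 -0.004  0.016] [-0.     0.    -1.431]
```

Turning cleanly with low force; 123° remain.

Call:
drive_tool --pt "10 0 0 0 0 0 -0.03" --pt "10 0 0 0 0 0 -0.09" --pt "10 0 0 0 0 0 -0.16" --pt "10 0 0 0 0 0 -0.23" --pt "10 0 0 0 0 0 -0.3" --pt "10 0 0 0 0 0 -0.37" --pt "10 0 0 0 0 0 -0.43" --pt "10 0 0 0 0 0 -0.47"

```text
time_s: 12.7
position: [0.5833, -0.2913, 0.1619]
tcp_rot: [[-0.528, 0.849, -0.002], [0.849, 0.528, -0.0], [0.001, -0.002, -1.0]]
force: [-3.2, -1.7, 4.5]
opening: 0.206
grasp_force: 30.0
```

Call:
drive_tool --pt "10 0 0 0 0 0 -0.03" --pt "10 0 0 0 0 0 -0.09" --pt "10 0 0 0 0 0 -0.16" --pt "10 0 0 0 0 0 -0.23" --pt "10 0 0 0 0 0 -0.3" --pt "10 0 0 0 0 0 -0.37" --pt "10 0 0 0 0 0 -0.43" --pt "10 0 0 0 0 0 -0.47"

```text
time_s: 13.5
position: [0.5826, -0.2922, 0.1619]
tcp_rot: [[-0.952, 0.305, -0.003], [0.305, 0.952, -0.002], [0.003, -0.003, -1.0]]
force: [-5.4, -3.6, 4.8]
opening: 0.202
grasp_force: 30.0
```

```bash
python3 - <<'E'
from h import *
s=read_state();print(s["joint_positions"][5],s["moment"]);go(.584,-.2905,.16,-155.6)
E
```

```text
-108.51244491853254 [-0.35408634  0.43907135 -0.0704932 ]
go [-0.006  0.017  0.016] [-0.001 -0.002 -0.49 ]
```

Call:
drive_tool --pt "10 0 0 0 0 0 -0.03" --pt "10 0 0 0 0 0 -0.09" --pt "10 0 0 0 0 0 -0.16" --pt "10 0 0 0 0 0 -0.23" --pt "10 0 0 0 0 0 -0.3" --pt "10 0 0 0 0 0 -0.37" --pt "10 0 0 0 0 0 -0.43" --pt "10 0 0 0 0 0 -0.45"

```text
time_s: 14.3
position: [0.5827, -0.2932, 0.162]
tcp_rot: [[-0.934, -0.357, -0.003], [-0.357, 0.934, -0.003], [0.004, -0.002, -1.0]]
force: [-4.0, -5.4, 4.1]
opening: 0.206
grasp_force: 30.0
```

Call:
drive_tool --pt "10 0 0 0 0 0 0" --pt "10 0 0 0 0 0 0" --pt "10 0 0 0 0 0 0"

```text
time_s: 14.6
position: [0.5827, -0.2933, 0.1619]
tcp_rot: [[-0.935, -0.355, -0.003], [-0.355, 0.935, -0.004], [0.004, -0.002, -1.0]]
force: [-5.3, -6.1, 4.4]
opening: 0.202
grasp_force: 30.0
```

```bash
python3 - <<'E'
from m import *
s=read_state();print(s["joint_positions"][5],s["moment"],s["force"]);go(.584,-.2905,.16,-155.6)
cv2.imwrite("pics/t3.png",cv2.resize(I[100:270,180:460],(800,486)))
# knife check, and jar/lids by depth
print("board",fit(box(180,272,135,202)&(hsv[...,1]>60),.016))
q=box(345,440,140,255)
for lo,hi in((.115,.135),(.078,.09)):
    n,l,st,ce=cv2.connectedComponentsWithStats((q&(W[...,2]>lo)&(W[...,2]<hi)).astype(np.uint8))
    for i in range(1,n):
        if st[i,4]>40: print(lo,st[i,4],rect(W[l==i]))
w=optics.capture("wrist"); cv2.imwrite("pics/w5.png",w["color"])
E
```

```text
-147.0651508319791 [-0.5318954   0.5918532   0.11330114] [-4.79886301 -5.51696324  4.3002644 ]
go [-0.019  0.018  0.016] [-0.001 -0.003 -0.042]
board [((array([633.3, 242.7]), 240.0, 150.5, 78.3), np.int32(2981))]
0.115 68 (array([ 522.4, -310.2]), 25.1, 31.1, 80.96)
0.078 229 (array([ 658.7, -261.9]), 49.9, 51.9, 4.17)
0.078 98 (array([ 565.9, -207.4]), 25.0, 53.4, 31.07)
```

View pics/t3.png

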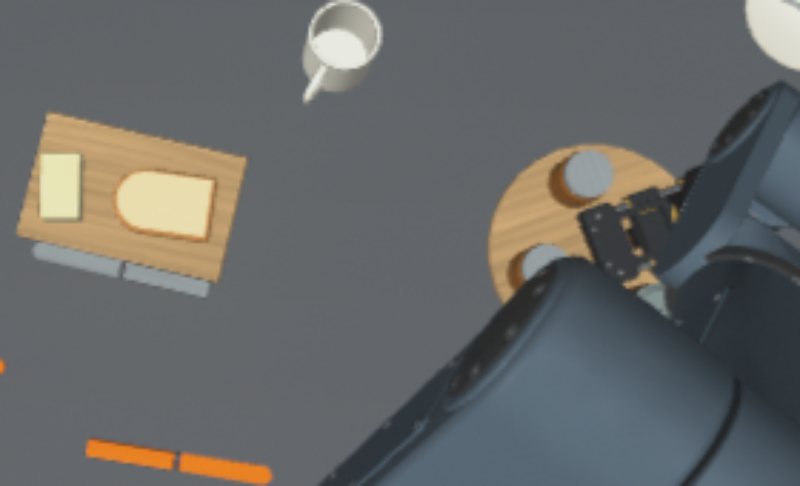

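View pics/w5.png

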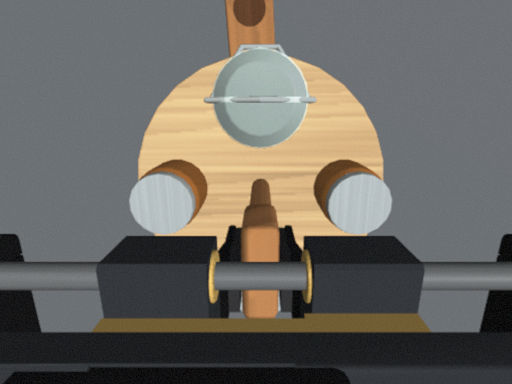

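The knife is still flush ((120,270) in the top picture) and nothing else has moved. The wrist view shows the clip jar (260,98) slightly off the tongue (250,30). The far lid also puts the jar at 200.4°, so about 4° remain.

Call:
drive_tool --pt "10 -0.004 0.006 0 0 0 -0.015" --pt "10 -0.008 0.012 0 0 0 -0.03" --pt "10 -0.008 0.012 0 0 0 -0.045" --pt "10 -0.008 0.012 0 0 0 -0.045" --pt "10 -0.008 0.012 0 0 0 -0.045" --pt "10 -0.008 0.012 0 0 0 -0.045"

```text
time_s: 15.3
position: [0.5827, -0.2933, 0.1619]
tcp_rot: [[-0.909, -0.418, -0.004], [-0.418, 0.909, -0.006], [0.006, -0.004, -1.0]]
force: [-5.5, -9.7, 4.0]
opening: 0.207
grasp_force: 30.0
```

```bash
python3 - <<'E'
from m import *
w=optics.capture("wrist"); W=cloud(w)
n,l,st,ce=cv2.connectedComponentsWithStats(((W[...,2]>.122)&(W[...,2]<.136)).astype(np.uint8))
for i in range(1,n):
    if st[i,4]>300: print(st[i,4],ce[i],rect(W[l==i]))
f=np.radians(204.4); print("front",(583.5+82*np.cos(f)),-290+82*np.sin(f))
H=cv2.cvtColor(w["color"],cv2.COLOR_BGR2HSV).astype(int); P=plane(w,np.stack([u,v],-1),.01)[...,:2]-[.5835,-.29]
r=np.linalg.norm(P,axis=-1); q=(r>.15)&(r<.19)&(H[...,1]>60)&(v<120)
print("tongue",q.sum(),np.degrees(np.arctan2(*P[q].mean(0)[::-1]))%360)
s=read_state(); go(.584,-.2905,.16,-155.6); print(s["grasp_force"],s["qvel"])
E
```

```text
7615 [259.45226527  97.78857518] (array([ 509.7, -326.8]), 60.5, 60.7, 69.98)
front 508.8239398138935 -323.8745632456124
tongue 1328 205.214337710749
go [-0.02   0.017  0.016] [-0.003 -0.004  0.003]
30.047818125458434 [ 0.05642811 -0.01503224  0.02664065 -0.05762826 -0.00819422  0.01332275]
```

The jar top is within about 3 mm of the front spot, held with a 30 N grip, and still. Handing in.

```bash
python3 -c "
from rig import order
print(order.hand_in())"
```

```text
the job is handed in; nothing more can be done
None
```

I handed the job in: the knife lies flush against the near edge of the board and is let go, and the clip-top jar is about 3 mm from the front spot by my measurement, with the gripper still holding the turntable (the hand-in returned no verdict).

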